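# Make up the wall set and the desk set of home Wi-Fi equipment

## Task

Pack the two Wi-Fi sets: in the thick tray with two pegs, lay the small power adapter flat in the deep well, seat the wall plate flat over it with its two holes on the pegs, and stand the low round satellite in the round recess. In the thin tray, stand the tall round satellite in the round recess and lay the long power brick flat in the oblong one. Set each thing down without dropping it, and leave the mug and the remote control where they are.

Things in the scene. Friction and masses are not known exactly. Their poses are not given: they have to be found in the camera images.
- wall_tray: Thick grey pulp tray in a brown carton, fixed, 186 x 166 mm (x, y), deck 40 high; origin under its centre. Well 66 x 88, centre x -45, y 0, floor z 4. White pegs on the deck at x -45, y 58 and -58: 7 mm thick, 16 high, top 6 tapering to 3 mm. Round recess of 82 mm diameter, centre x 40, y 0, floor z 30. Seated, the plate's origin is at x -45, y 0, z 40, its y along the tray's.
- desk_tray: Thin grey pulp tray in a brown carton, no pegs, fixed to the table, 136 x 214 mm (x, y), deck 16 high; origin under its centre. Two recesses 10 mm deep, floors at z 6: a round one of 82 mm diameter, centre x 0, y -51, and an oblong one 94 (x) x 62 (y) mm, centre x 0, y 60, long side along x.
- adapter: Small white plug-in power adapter with folded pins, lying on its side: block 48 (x) x 36 (y) x 28 (z) mm, 70 g. Origin: centre of the underside, z up. Grip it across y (36 mm).
- wall_plate: White wall-mount plate, 80 g: flat plate 76 (x) x 140 (y) x 6 mm with two through holes of 11 mm diameter at x 0, y 58 and -58, and in the middle of its upper face a raised block 40 (x) x 34 (y) mm, 22 high (top at z 28), to grip it by across y. Origin: centre of the underside, z up. Either way round is the same.
- puck: Low round white satellite with a grey ring on top: disc 64 mm in diameter, 40 mm high, edges rounded 4 to 5 mm, 180 g. Origin: centre of the underside, z up. Hold it by its upper half so that the fingers stay above the tray's deck.
- tower: Tall round white satellite, a plain upright cylinder 60 mm in diameter, 80 mm high, with dark vent slots in its top, 300 g. Origin: centre of the underside, z up.
- brick: Long white power brick with folded pins, lying on its side: block 76 (x) x 44 (y) x 32 (z) mm, 160 g. Origin: centre of the underside, z up. Grip it across y (44 mm), by its upper half.
- mug: Blue ceramic mug, bystander, loose: 82 mm in diameter, 92 mm high, handle at +y. Origin: centre of the underside.
- remote: Black remote control, bystander, loose: 42 (x) x 165 (y) x 17 mm. Origin: centre of the underside.
Not all that is in view belongs to the job. What is shaped like the wall_plate but brown is not meant. Leave any purple look-alike of the adapter alone.

How it is judged:
On the way, in this order (a step that is already met when the one before it is completed fails the run):
1. the small adapter lies in the well of the wall tray (x of adapter in the frame of wall_tray between -0.067 and -0.023 m and y of adapter in the frame of wall_tray between -0.034 and 0.034 m and z of adapter in the frame of wall_tray between -0.001 and 0.009 m), for 0.2 s.
2. the wall plate is seated on both pegs over it (all of step 1 and x of wall_plate in the frame of wall_tray between -0.051 and -0.039 m and y of wall_plate in the frame of wall_tray between -0.006 and 0.006 m and z of wall_plate in the frame of wall_tray between 0.035 and 0.043 m and angle between the y axis of wall_plate and the y axis of wall_tray, either way round below 0.1 rad and angle between wall_plate's own z axis and vertical below 0.1 rad), for 0.2 s.
At the end, for the whole second after the job is handed in: Adapter flat on the well floor; plate flat on the deck (3 mm), centred on the pegs within 6 mm, square within 0.1 rad; both round satellites upright and brick flat on the floors of their own recesses (centres within 13 mm); all released and at rest (all of step 2 and angle between each of adapter, puck, tower, brick's own z axis and vertical below 0.1 rad and linear speed of each of adapter, wall_plate, puck, tower, brick below 0.02 m/s and x of puck in the frame of wall_tray between 0.027 and 0.053 m and y of puck in the frame of wall_tray between -0.013 and 0.013 m and z of puck in the frame of wall_tray between 0.025 and 0.035 m and x of tower in the frame of desk_tray between -0.013 and 0.013 m and y of tower in the frame of desk_tray between -0.064 and -0.038 m and z of tower in the frame of desk_tray between 0.001 and 0.011 m and x of brick in the frame of desk_tray between -0.013 and 0.013 m and y of brick in the frame of desk_tray between 0.047 and 0.073 m and z of brick in the frame of desk_tray between 0.001 and 0.011 m); the robot touches nothing.
It fails at once if the mug is pushed more than 20 mm from its place (distance of mug from where it was at the start of the episode above 0.02 m).
It fails at once if the remote is pushed more than 20 mm from its place (distance of remote from where it was at the start of the episode above 0.02 m).
It fails at once if a thing of the sets is dropped (faster than 0.8 m/s within 60 mm of the table) ((linear speed of adapter above 0.8 m/s and height (world z) of adapter below 0.06 m) or (linear speed of wall_plate above 0.8 m/s and height (world z) of wall_plate below 0.06 m) or (linear speed of puck above 0.8 m/s and height (world z) of puck below 0.06 m) or (linear speed of tower above 0.8 m/s and height (world z) of tower below 0.06 m) or (linear speed of brick above 0.8 m/s and height (world z) of brick below 0.06 m)).
It also fails if it takes over 120 s, if anything falls off the work surface, if the arm or the gripper's body presses on something with over 40 N, if the wrist force passes 120 N, or if a joint passes its speed limit or range.

## Robot

A 6-joint arm with a two-finger parallel gripper is mounted at the origin on the work surface. World frame = base frame: x ahead of the robot, y to its left, z up, the work surface at z = 0. Lengths are in m, angles in rad, forces in N, time in s.
With the tool pointing down it reaches from about 0.325 to 0.775 m from the base axis. Payload 5.5 kg.
Tool frame: the origin (TCP) lies on the mounting face of the last link; the fingertips stand 173 mm ahead of it and the grasp point (between the pads) lies 155 mm ahead of it; y points along the fingers, x is the direction in which the jaws open and shut, and the axes are right-handed (so a half turn about y gives the same grasp; the last joint's range is limited). The gripper opens to 85 mm and grips with 20 to 120 N. Pads are 22 mm wide; open, the fingers measure 114 mm over their backs; the gripper's body (76 mm by 85 mm) begins 54 mm behind the grasp point. The pads swing forward as they close: fully open they stand 13 mm farther back than shut.
Start: joints at [-1.375, 0.091, 1.231, -0, 1.82, -0.057], TCP at [0.15, -0.581, 0.405] pointing down, gripper open.
Joint ranges: [-2.87, 2.87], [-0.86, 2.18], [0.17, 2.46], [-1.51, 4.65], [0.06, 2.69], [-2.65, 2.65]. Speed limits (rad/s): [2.57, 2.57, 3.01, 3.14, 3.14, 3.14].

## Interface

Orientations are given as a unit quaternion [x, y, z, w].
In Python, from station import env, optics gives the robot as it stands. Calls block until the motion is done:
- env.move_to(position, orientation): joint-space move of the TCP to a pose.
- env.servo_line(position, rot=None, velocity=0.15): straight line of the TCP; rot=None keeps the orientation; velocity is the mean speed in m/s.
- env.goto_joints(angles): joint-space move.
- env.move_gripper(opening): finger opening in m; the grip force is fixed at half the most; returns when the fingers have stopped.
- env.hold(seconds).
- env.ik(position, orientation): joint angles nearest the present ones, or None.
- optics.capture(name): name is "scene" or "side" or "wrist"; returns a dict with "pixels" (420x560x3 uint8, red, green, blue), "range_z" (420x560 float32, m along the optical axis (not along the pixel's ray), 0 where there is no reading), "vfov" (degrees; the focal length in pixels is half the picture's height over the tangent of half this angle, whatever the lens; pixels are square), "cx", "cy" (the principal point, pixels), "pose" (4x4, takes a point from camera to world coordinates). Camera axes: x right, y up, looking along -z (the intrinsics and any distortion apply to the point x, -y, -z); pixel columns grow to the right and rows downward; lengths in m; the calibration is good to about 2 mm. A picture is of the moment at which its call begins.
A pose or a line that the arm cannot do raises env.PlanningError and nothing moves.
- env.finish_job(): hands the job in, once; it reports no verdict.
Readings, each from a call of its own:
- env.current_time(): time.
- env.current_qpos(): joint angles.
- env.current_dq(): joint speeds.
- env.current_tau(): joint torques, N m.
- env.current_position(): TCP position.
- env.current_orientation(): TCP orientation.
- env.current_contact_force(): force on the tool from outside, world axes, zero at the start.
- env.current_wrist_torque(): the same for the moment, N m.
- env.current_opening(): finger opening in m.
Only numpy, scipy, OpenCV 4.12 (cv2) and the standard library are available. Lean on these libraries where they do the work, as an engineer would, in place of code of your own. Each camera call takes 0.05 s, during which the arm holds its last target.

## Working session

There is one attempt and no reset: what is moved stays moved. The work goes in short steps, each a Python script; the robot and the scene stay as the last script left them, time stands still between calls to the robot, and variables do not carry over. Pictures are saved under pics/ and viewed, and the job is handed in when it is done.

```bash
ls; mkdir -p pics; python3 - <<'E'
from station import env, optics
import cv2, numpy as np
for n in ["scene","side","wrist"]:
    c=optics.capture(n)
    cv2.imwrite(f"pics/{n}0.png",c["pixels"][:,:,::-1])
    np.savez(f"{n}0.npz",**{k:np.array(v) for k,v in c.items()})
    print(n,c["vfov"],c["cx"],c["cy"],c.keys());print(np.round(c["pose"],3)); print((c["range_z"]>0).mean())
print(env.current_time(),env.current_orientation())
E
```

```text
pics
scene 52.65322223888919 277.10009097588136 211.49818393564658 dict_keys(['pixels', 'range_z', 'vfov', 'cx', 'cy', 'pose'])
[[-0.802 -0.482  0.352  0.869]
 [ 0.597 -0.63   0.497  0.453]
 [-0.017  0.609  0.793  0.734]
 [ 0.     0.     0.     1.   ]]
0.9960586734693877
side 57.81595397323698 277.86247672309753 212.45543000932656 dict_keys(['pixels', 'range_z', 'vfov', 'cx', 'cy', 'pose'])
[[ 0.872  0.357 -0.336  0.306]
 [-0.49   0.638 -0.594 -0.488]
 [ 0.002  0.682  0.731  0.628]
 [ 0.     0.     0.     1.   ]]
0.9959183673469387
wrist 66.07087447885657 276.5594755703107 210.58082183370777 dict_keys(['pixels', 'range_z', 'vfov', 'cx', 'cy', 'pose'])
[[ 0.251  0.931  0.266  0.217]
 [-0.968  0.242  0.067 -0.564]
 [-0.002 -0.274  0.962  0.373]
 [ 0.     0.     0.     1.   ]]
0.9959778911564626
0.15 [-0.55869257  0.43337955 -0.43256623  0.55940257]
```

View pics/scene0.png

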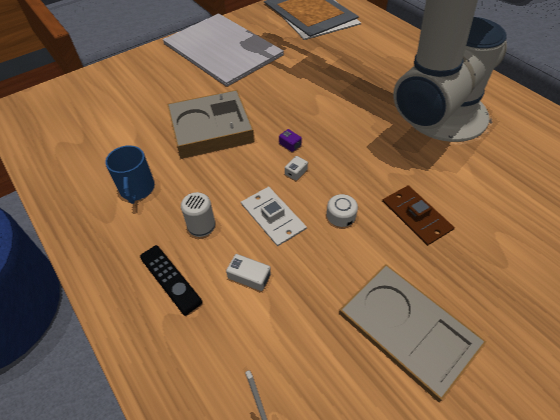

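View pics/side0.png

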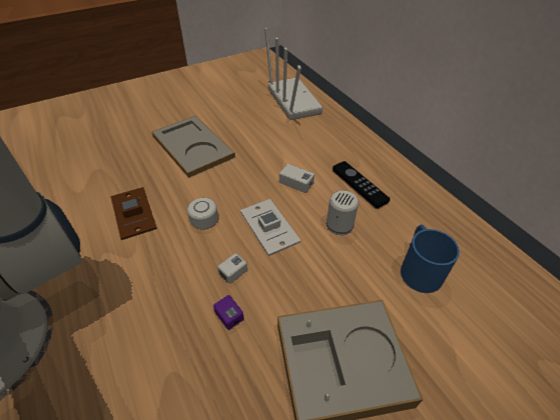

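View pics/wrist0.png

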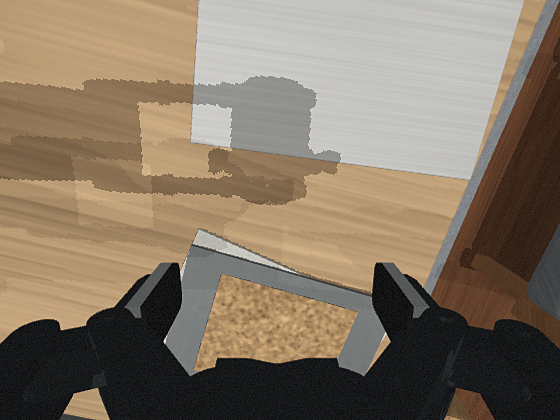

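```bash
cat > h.py <<'E'
import numpy as np, cv2
def cloud(c):
    H,W=c["range_z"].shape
    f=H/2/np.tan(np.radians(float(c["vfov"]))/2)
    v,u=np.mgrid[0:H,0:W]
    d=c["range_z"]
    P=np.stack([(u-c["cx"])/f*d,-(v-c["cy"])/f*d,-d],-1)
    T=c["pose"]
    return P@T[:3,:3].T+T[:3,3]
def project(c,p):
    T=c["pose"]; q=(np.asarray(p)-T[:3,3])@T[:3,:3]
    f=420/2/np.tan(np.radians(float(c["vfov"]))/2)
    return np.stack([c["cx"]+f*q[...,0]/-q[...,2], c["cy"]-f*q[...,1]/-q[...,2]],-1)
E
python3 - <<'E'
import numpy as np,cv2
from h import *
for n in ["scene","side"]:
    c=np.load(n+"0.npz"); P=cloud(c); rgb=c["pixels"]
    z=P[...,2]; x=P[...,0]; y=P[...,1]
    roi=(x>0.15)&(x<0.95)&(abs(y)<0.6)
    t=roi&(abs(z)<0.012)
    A=np.c_[x[t],y[t],np.ones(t.sum())]; k=np.linalg.lstsq(A,z[t],rcond=None)[0]
    print(n,"plane",k, np.std(z[t]-A@k))
    m=(roi&(z-(k[0]*x+k[1]*y+k[2])>0.011)).astype(np.uint8)
    nl,L,st,ce=cv2.connectedComponentsWithStats(m,connectivity=4)
    for i in range(1,nl):
        if st[i,4]<60: continue
        s=L==i
        zz=z[s]; top=np.percentile(zz,97)
        ts=s&(z>top-0.006)
        r=cv2.minAreaRect(np.c_[x[ts],y[ts]].astype(np.float32)*1000)
        print(st[i,:5],"top %.3f"%top,"rect",np.round(r[0],1),np.round(r[1],1),round(r[2],1),"rgb",np.median(rgb[ts],0))
E
```

```text
scene plane [-0.00016984  0.00012469  0.00119861] 0.0019807229837055305
[ 394    0   82  129 6435] top 0.361 rect [527.2 224. ] [820.8  72.4] 28.8 rgb [73. 70. 65.]
[ 194   35   90   49 2101] top 0.019 rect [ 598.3 -123.8] [1248.6  259.7] 53.1 rgb [161. 155. 157.]
[ 168   90   87   66 3597] top 0.043 rect [645.8  34.9] [938.6 186.2] 70.4 rgb [127. 121. 110.]
[279 129  23  21 296] top 0.031 rect [613.2 147.1] [796.8  53.3] 53.9 rgb [ 79.   26.  109.5]
[ 106  145   48   59 1879] top 0.094 rect [795.6  78.7] [761.4  80. ] 83.5 rgb [31. 55. 84.]
[285 156  23  22 329] top 0.031 rect [655.3 172.9] [704.   49.6] 48.6 rgb [172. 166. 159.]
[ 181  192   34   43 1098] top 0.083 rect [790.4 172.6] [580.7  56.5] 68.7 rgb [163. 155. 147.]
[327 194  31  31 772] top 0.043 rect [634.6 271.1] [591.5  60.7] 43.7 rgb [183. 178. 171.]
[407 199  26  21 339] top 0.031 rect [309.9 183.9] [33.5 41.7] 86.7 rgb [75. 63. 63.]
[261 200  24  22 330] top 0.031 rect [697.6 222.9] [573.1  46.5] 57.9 rgb [ 98. 100.  97.]
[ 140  245   63   69 1668] top 0.020 rect [821.1 189.4] [533.4  60.3] 86.1 rgb [13. 14. 15.]
[226
[... 872 characters left out ...]
 [591.5  55.9] 49.7 rgb [143.5 138.  128. ]
[120 198  22  19 297] top 0.030 rect [ 297.9 -143.9] [687.8  40.2] 88.1 rgb [73. 59. 51.]
[187 198  31  29 720] top 0.042 rect [ 363.2 -183.5] [616.9  60.4] 73.9 rgb [160. 155. 145.]
[258 211  22  20 312] top 0.030 rect [ 446.2 -241.4] [565.6  44.6] 65.0 rgb [97. 97. 91.]
[ 401  224   58   67 2633] top 0.092 rect [ 553.7 -372.5] [544.9  80.8] 28.9 rgb [38. 59. 78.]
[217 253  30  28 501] top 0.030 rect [ 388.1 -272.1] [459.   53.9] 76.0 rgb [156.  152.5 142. ]
[213 295  31  33 600] top 0.030 rect [ 363.1 -311.6] [368.3  45.3] 79.2 rgb [77. 34. 99.]
[  277   300   146   120 11278] top 0.042 rect [ 481.6 -391.1] [340.8 210.6] 60.7 rgb [118. 112. 100.]
```

```bash
python3 - <<'E'
import numpy as np,cv2
from h import *
for n in ["scene","side"]:
    c=np.load(n+"0.npz"); P=cloud(c); rgb=c["pixels"]
    z=P[...,2]; x=P[...,0]; y=P[...,1]
    roi=(x>0.15)&(x<0.95)&(abs(y)<0.6)
    m=(roi&(z>0.011)).astype(np.uint8)
    nl,L,st,ce=cv2.connectedComponentsWithStats(m,connectivity=4)
    print(n)
    for i in range(1,nl):
        if st[i,4]<200: continue
        s=L==i
        zz=z[s]; top=np.percentile(zz,90)
        ts=(s&(abs(z-top)<0.005)).astype(np.uint8)
        n2,L2,s2,_=cv2.connectedComponentsWithStats(ts,connectivity=4)
        j=1+np.argmax(s2[1:,4]); ts=L2==j
        # rays onto top plane
        med=np.median(z[ts]); C=c["pose"][:3,3]
        k=(med-C[2])/(z[ts]-C[2]); X=C[0]+k*(x[ts]-C[0]); Y=C[1]+k*(y[ts]-C[1])
        r=cv2.minAreaRect(np.c_[X,Y].astype(np.float32)*1000)
        print(st[i,:5],"top %.3f"%med,"rect",np.round(r[0],1),np.round(r[1],1),round(r[2],1),"rgb",np.median(rgb[ts],0))
E
```

```text
scene
[ 394    0   82  129 6435] top 0.344 rect [183.7  28.2] [45.3 85.3] 24.8 rgb [72. 70. 65.]
[ 194   35   90   49 2123] top 0.016 rect [ 290.7 -534.1] [227.8 156.5] 6.3 rgb [161. 155. 157.]
[ 168   90   87   66 3641] top 0.041 rect [ 518.4 -322.5] [172.2 186.1] 70.3 rgb [127. 121. 110.]
[279 129  23  21 304] top 0.028 rect [ 395. -152.] [38.9 49.2] 10.6 rgb [ 79.  26. 110.]
[ 106  145   48   59 1883] top 0.091 rect [ 756.5 -257. ] [87.  81.1] 67.2 rgb [24.5 44.  67.5]
[285 156  23  22 334] top 0.029 rect [439.9 -70.1] [48.2 36.7] 15.5 rgb [172. 166. 159.]
[ 181  192   34   43 1109] top 0.081 rect [695. -71.] [55.6 56. ] 27.6 rgb [163. 156. 148.]
[327 194  31  31 781] top 0.041 rect [443.5  87.9] [59.6 60.3] 67.8 rgb [183. 178. 171.]
[407 199  26  22 347] top 0.028 rect [311.5 184.3] [33.6 41.4] 84.3 rgb [75. 63. 63.]
[261 200  24  22 336] top 0.029 rect [559.6  -0.8] [40.8 34.7] 0.6 rgb [ 98. 100.  97.]
[ 140  245   63   69 1683] top 0.018 rect [809.    6.9] [ 41.5 164.7] 3.8 rgb [13. 14. 15.]
[ 226  254   45   36 1008] top 0.033 rect [682.7  90.3] [44.5 75.3] 29.7 rgb [185. 181.
[... 689 characters left out ...]
.080 rect [691.3 -78.4] [55.4 54.8] 55.3 rgb [145. 141. 130.]
[120 198  22  19 302] top 0.028 rect [308.8 178.8] [37.1 39.5] 82.1 rgb [73. 59. 52.]
[187 198  31  29 725] top 0.040 rect [440.   81.5] [59.1 60.4] 60.7 rgb [160. 155. 145.]
[258 211  22  20 313] top 0.028 rect [555.3  -6.7] [36.2 40.7] 89.7 rgb [96.5 95.5 91. ]
[ 401  224   58   67 2637] top 0.091 rect [ 754.7 -261.4] [85.7 80.8] 42.7 rgb [36. 56. 77.]
[217 253  30  28 504] top 0.028 rect [437.4 -76.4] [47.6 36.3] 15.9 rgb [156. 153. 143.]
[213 295  31  33 605] top 0.028 rect [ 392.1 -158.4] [35.5 48.1] 9.9 rgb [ 77.  34. 100.]
[  277   300   146   120 11286] top 0.040 rect [ 517.3 -327.3] [167.2 186.3] 70.5 rgb [118. 112. 100.]
```

```bash
cat >> h.py <<'E'
from scipy.spatial.transform import Rotation as Rot
def quat(a):
    c,s=np.cos(a),np.sin(a)
    return Rot.from_matrix(np.array([[c,0,-s],[s,0,c],[0,-1,0]])).as_quat()
def cam_in_tool():
    c=np.load("wrist0.npz"); R=Rot.from_quat([-0.55869257,0.43337955,-0.43256623,0.55940257]).as_matrix()
    return R.T@(c["pose"][:3,3]-np.array(np.load("tcp0.npy")))
E
python3 - <<'E'
from station import env,optics
from h import *
np.save("tcp0.npy",env.current_position())
print(env.current_position(),Rot.from_quat(env.current_orientation()).as_matrix().round(3), cam_in_tool())
def best(p,a):
    r=[]
    q0=env.current_qpos()
    for k in (-2,-1,0,1,2):
        pass
    for aa in (a,a+np.pi):
        q=env.ik(p,quat(aa)); print(p,round(aa,2),None if q is None else np.round(q,2))
cw=np.radians(-19.7)
for p,a in [((.55,-.33,.4),cw),((.45,.05,.4),0),((.5,.3,.4),0.12),((.69,-.07,.2),0),((.68,.087,.2),np.radians(30)),((.44,-.073,.2),np.radians(105.5)),((.557,-.004,.2),np.radians(90)),((.557,-.004,.2),np.radians(0))]:
    best(list(p),a)
E
```

```text
[ 0.15009818 -0.58096735  0.40379717] [[ 0.25  -0.     0.968]
 [-0.968  0.001  0.25 ]
 [-0.002 -1.     0.   ]] [0.00025126 0.03063818 0.06874818]
[0.55, -0.33, 0.4] -0.34 [-0.59  0.2   1.12 -0.    1.82 -0.25]
[0.55, -0.33, 0.4] 2.8 None
[0.45, 0.05, 0.4] 0 [ 0.04 -0.31  1.61 -0.    1.84  0.04]
[0.45, 0.05, 0.4] 3.14 None
[0.5, 0.3, 0.4] 0.12 [ 0.48  0.04  1.29 -0.    1.81  0.36]
[0.5, 0.3, 0.4] 3.26 None
[0.69, -0.07, 0.2] 0 [-0.15  0.39  1.25 -0.    1.5  -0.15]
[0.69, -0.07, 0.2] 3.14 None
[0.68, 0.087, 0.2] 0.52 [ 0.08  0.37  1.27 -0.    1.5  -0.45]
[0.68, 0.087, 0.2] 3.67 None
[0.44, -0.073, 0.2] 1.84 [-0.24 -0.28  1.94 -0.    1.48 -2.08]
[0.44, -0.073, 0.2] 4.98 [-0.24 -0.28  1.94 -0.    1.48  1.06]
[0.557, -0.004, 0.2] 1.57 [-0.07  0.03  1.65 -0.    1.45 -1.64]
[0.557, -0.004, 0.2] 4.71 [-0.07  0.03  1.65 -0.    1.45  1.5 ]
[0.557, -0.004, 0.2] 0.0 [-0.07  0.03  1.65 -0.    1.45 -0.07]
[0.557, -0.004, 0.2] 3.14 None
```

```bash
cat >> h.py <<'E'
def shot(optics,name,out):
    c=optics.capture(name); c={k:np.array(v) for k,v in c.items()}
    cv2.imwrite(f"pics/{out}.png",c["pixels"][:,:,::-1]); np.savez(out+".npz",**c); return c
def topshape(c,zc,xy,rad=0.09,band=0.005,white=None):
    P=cloud(c); x,y,z=P[...,0],P[...,1],P[...,2]
    m=(np.hypot(x-xy[0],y-xy[1])<rad)&(abs(z-zc)<band)
    if white is not None: m&=white
    n2,L2,s2,_=cv2.connectedComponentsWithStats(m.astype(np.uint8),connectivity=4)
    ts=L2==1+np.argmax(s2[1:,4])
    C=c["pose"][:3,3]; k=(zc-C[2])/(z[ts]-C[2])
    X=np.c_[C[0]+k*(x[ts]-C[0]),C[1]+k*(y[ts]-C[1])].astype(np.float32)*1000
    return cv2.minAreaRect(X),np.median(z[ts]),X
E
python3 - <<'E'
from station import env,optics
from h import *
env.move_to([.52,-.31,.42],quat(np.radians(-19.7))); shot(optics,"wrist","w_wall")
env.move_to([.55,0.01,.42],quat(0)); shot(optics,"wrist","w_mid")
env.move_to([.50,.32,.42],quat(np.radians(7))); shot(optics,"wrist","w_desk")
print(env.current_time())
E
```

```text
4.4083
```

```bash
python3 - <<'E'
from h import *
for n,objs in [("w_wall",[("wall",.04,(.518,-.325),.16),("adapter",.028,(.438,-.073),.05)]),
 ("w_mid",[("adapter",.028,(.438,-.073),.05),("plateblk",.028,(.557,-.004),.05),("plate",.006,(.557,-.004),.08),("puck",.04,(.442,.085),.06),("tower",.08,(.693,-.075),.05),("brick",.032,(.681,.087),.06)]),
 ("w_desk",[("desk",.016,(.513,.347),.16),("puck",.04,(.442,.085),.06),("brick",.032,(.681,.087),.06)])]:
    c=dict(np.load(n+".npz"))
    for o,z,xy,rad in objs:
        try:
            r,med,X=topshape(c,z,xy,rad,0.005 if o!="plate" else 0.003)
            print(n,o,np.round(r[0],1),np.round(r[1],1),round(r[2],1),"z",round(float(med),4), "n",len(X))
        except Exception as e: print(n,o,e)
im=[cv2.imread(f"pics/{n}.png") for n in ["w_wall","w_mid","w_desk"]]
big=np.vstack([np.hstack(im[:2]),np.hstack([im[2],im[2]*0])])
cv2.imwrite("pics/mos1.png",cv2.resize(big,(800,600),interpolation=cv2.INTER_AREA))
E
```

```text
w_wall wall [ 517.6 -327.7] [165.4 186.7] 70.3 z 0.0403 n 16000
w_wall adapter [429.7 -94.1] [13.9 32.4] 70.2 z 0.0276 n 322
w_mid adapter [439.8 -73. ] [48.3 36.1] 15.4 z 0.0282 n 1074
w_mid plateblk [557.2  -3.8] [34.  40.2] 90.0 z 0.0283 n 1011
w_mid plate [557.3  -4.7] [140.2  76. ] 88.9 z 0.0063 n 5948
w_mid puck [442.5  84.7] [61.8 61.3] 56.7 z 0.0404 n 2929
w_mid tower [697. -66.] [38.8 57.6] 54.5 z 0.08 n 1491
w_mid brick [679.7  86.8] [44.  75.7] 30.1 z 0.032 n 3064
w_desk desk [513.4 346.7] [136.1 213.6] 7.1 z 0.0163 n 14038
w_desk puck [439.9  93.3] [61.8 51.9] 24.9 z 0.0404 n 1278
w_desk brick [655.2 112.9] [42.1 18.9] 67.5 z 0.0314 n 237
```

View pics/mos1.png

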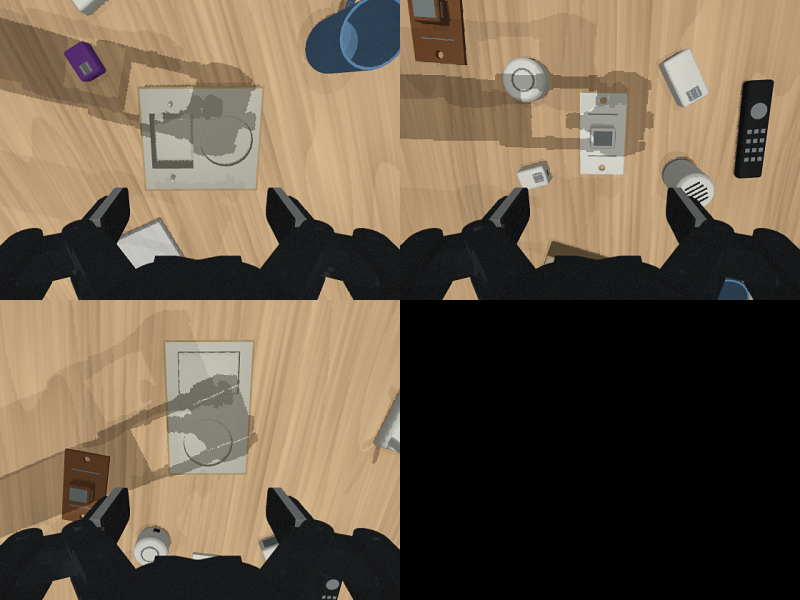

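```bash
python3 - <<'E'
from station import env,optics
from h import *
c=dict(np.load("w_wall.npz")); P=cloud(c)
m=(P[...,2]>.047)&(P[...,2]<.06)&(np.hypot(P[...,0]-.5176,P[...,1]+.3277)<.1)
n,L,s,ce=cv2.connectedComponentsWithStats(m.astype(np.uint8))
a=np.radians(-19.7);R=np.array([[np.cos(a),-np.sin(a)],[np.sin(a),np.cos(a)]])
for i in range(1,n):
    if s[i,4]>5:
        q=P[L==i]; p=q.mean(0); print("peg?",s[i,4],p.round(4),((p[:2]-[.5176,-.3277])@R).round(4),q[:,2].max())
for nm,lc in [("well",(-45,0)),("rec",(40,0))]:
    p=np.array([.5176,-.3277])+R@(np.array(lc)/1000)
    k=np.hypot(P[...,0]-p[0],P[...,1]-p[1])<.012; print(nm,p.round(4),np.median(P[k][:,2]))
c=dict(np.load("w_desk.npz")); P=cloud(c)
m=(abs(P[...,2]-.006)<.004)&(np.hypot(P[...,0]-.5197,P[...,1]-.296)<.06)
# tips in tool frame from w_desk
T=c["pose"]; 
a=np.radians(7); tcp=env.current_position(); Rt=Rot.from_quat(env.current_orientation()).as_matrix()
Q=(P-tcp)@Rt
def tips(c,tcp,Rt):
    Q=(cloud(c)-tcp)@Rt; mm=(abs(Q[...,0])<.07)&(abs(Q[...,2])<.03)&(Q[...,1]>.1)&(Q[...,1]<.2)
    for sg in (1,-1):
        k=mm&(sg*Q[...,0]>0); print(k.sum(),"tip y",np.percentile(Q[k][:,1],[50,98]),"x in",np.percentile(sg*Q[k][:,0],2))
print(env.current_opening());tips(c,tcp,Rt)
for o in (.064,.044,.0355):
    env.move_gripper(o); c=shot(optics,"wrist","g%d"%(o*1000)); print(env.current_opening()); tips(c,env.current_position(),Rot.from_quat(env.current_orientation()).as_matrix())
E
```

```text
peg? 36 [ 0.4952 -0.2577  0.0534] [-0.0447  0.0584] 0.0572726365610185
peg? 32 [ 0.4568 -0.3661  0.0528] [-0.0444 -0.0566] 0.056536086586836065
well [ 0.4752 -0.3125] 0.27096535702170715
rec [ 0.5553 -0.3412] 0.2736874365115742
0.08537205326478109
10761 tip y [0.10822308 0.15401117] x in 0.03924899813024912
10472 tip y [0.10828548 0.15418675] x in 0.040764749367419396
0.0641436937261395
11081 tip y [0.11298845 0.15932177] x in 0.025781776420296634
11052 tip y [0.11287776 0.15936776] x in 0.026799637662947837
0.04417625706393575
10998 tip y [0.11535096 0.16184443] x in 0.018682377838572642
10993 tip y [0.11527556 0.16170725] x in 0.019935791001101023
0.035366910912255224
11103 tip y [0.11584752 0.16222144] x in 0.016344214422771425
11111 tip y [0.11576886 0.16192767] x in 0.01769797392551365
```

```bash
cat >> h.py <<'E'
def wall(lx,ly):
    a=np.radians(-19.7); return np.array([.5176+np.cos(a)*lx-np.sin(a)*ly,-.3277+np.sin(a)*lx+np.cos(a)*ly])
def desk(lx,ly):
    a=np.radians(7.1); return np.array([.5134+np.cos(a)*lx-np.sin(a)*ly,.3467+np.sin(a)*lx+np.cos(a)*ly])
def pick(env,xy,a,ztcp,opening,hover=.30):
    q=quat(np.radians(a))
    env.move_to([*xy,hover],q); env.move_gripper(opening)
    env.servo_line([*xy,ztcp+.03],velocity=.2); env.servo_line([*xy,ztcp],velocity=.08)
    print("down",np.round(env.current_position(),4),np.round(env.current_contact_force(),1))
    env.move_gripper(0.0); print("grip",env.current_opening())
    env.servo_line([*xy,hover],velocity=.15); print("lifted",env.current_opening(),np.round(env.current_contact_force(),1),env.current_time())
def goplace(env,xy,a,z,hover=.32):
    q=quat(np.radians(a)); env.move_to([*xy,hover],q); env.servo_line([*xy,z+.03],velocity=.15)
def lower(env,xy,z):
    env.servo_line([*xy,z],velocity=.03); env.hold(.2)
    print("low",np.round(env.current_position(),4),np.round(env.current_contact_force(),1),env.current_opening(),env.current_time())
def release(env,xy,opening,hover=.32):
    env.move_gripper(opening); env.hold(.2); env.servo_line([*xy,hover],velocity=.15)
E
python3 - <<'E'
from station import env,optics
from h import *
pick(env,(.4398,-.073),-74.6,.177,.06)
p=wall(-.045,0); goplace(env,p,-109.7,.182); lower(env,p,.182)
shot(optics,"side","s1"); shot(optics,"wrist","w1")
E
```

```text
down [ 0.4397 -0.073   0.1766] [ 0.4 -0.5  0.3]
grip 0.03492529291320782
lifted 0.03507564375191657 [ 0.4  0.4 -0.9] 9.825
low [ 0.4753 -0.3126  0.1821] [ 0.4  0.1 -0.4] 0.03497612257966773 13.0
```

View pics/w1.png

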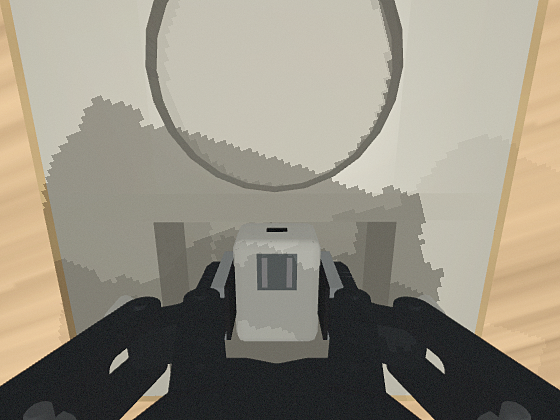

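View pics/s1.png

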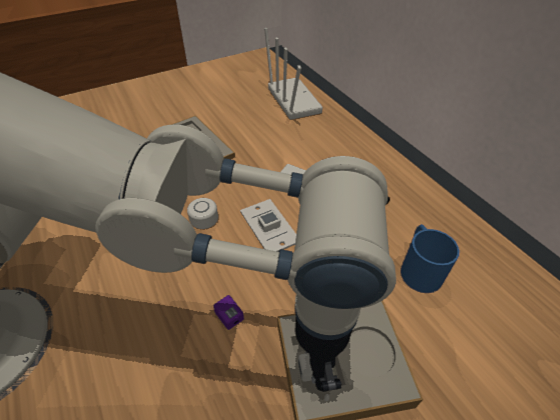

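The adapter sits between the jaws at about (277, 285), inside the well. Next I release it, check, and pick the plate.

```bash
python3 - <<'E'
from station import env,optics
from h import *
p=wall(-.045,0); release(env,p,.047)
c=shot(optics,"wrist","w2")
P=cloud(c); x,y,z=P[...,0],P[...,1],P[...,2]
r,med,X=topshape(c,.032,p,.035,.005); print("adapter",np.round(r[0],1),r[1],r[2],med,"target",p*1000)
pick(env,(.5572,-.0043),-91,.182,.06)
goplace(env,p,-109.7,.2225)
print(env.current_opening())
shot(optics,"wrist","w3"); shot(optics,"side","s3")
E
```

```text
adapter [ 474.8 -312.9] (35.20156478881836, 47.137760162353516) 71.19624328613281 0.03221408639207293 target [ 475.23382548 -312.53071337]
down [ 0.557  -0.0043  0.1814] [0.2 0.2 0.5]
grip 0.03263329439107309
lifted 0.032823352902658975 [ 0.   0.5 -1.6] 18.5917
0.03291568401334138
```

View pics/w3.png

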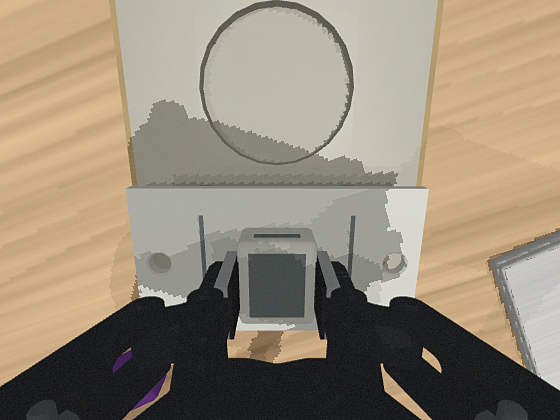

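View pics/w2.png

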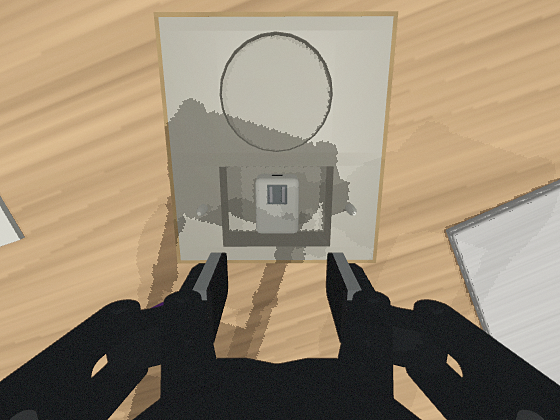

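The adapter lies at the well centre. The held plate's holes show at (159, 263) and (395, 264). I'll check where they are relative to the pegs before lowering.

```bash
python3 - <<'E'
from station import env,optics
from h import *
c=dict(np.load("w3.npz")); f=210/np.tan(np.radians(float(c["vfov"]))/2)
T=c["pose"]
for u,v in [(159,263),(395,264)]:
    d=T[:3,:3]@np.array([(u-c["cx"])/f,-(v-c["cy"])/f,-1]); k=(.0765-T[2,3])/d[2]; p=(T[:3,3]+k*d)[:2]
    a=np.radians(-19.7);R=np.array([[np.cos(a),-np.sin(a)],[np.sin(a),np.cos(a)]]); print(((p-[.5176,-.3277])@R).round(4))
p=wall(-.045,0)
env.servo_line([*p,.238],velocity=.04); print(env.current_position().round(4),env.current_contact_force())
shot(optics,"wrist","w4")
E
```

```text
[-0.0443  0.0579]
[-0.0447 -0.0586]
[ 0.4751 -0.3125  0.2376] [ 0.27436566 -0.24671248 -0.79015095]
```

View pics/w4.png

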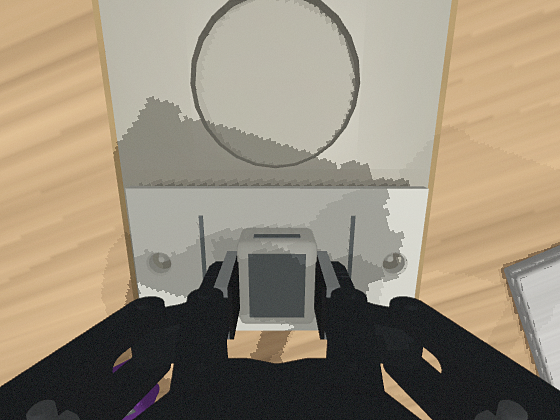

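The peg tops are visible inside both holes at (160, 262) and (395, 262). I'm lowering.

```bash
python3 - <<'E'
from station import env,optics
from h import *
p=wall(-.045,0)
lower(env,p,.2225)
release(env,p,.046)
env.hold(.2); c=shot(optics,"wrist","w5")
r,med,X=topshape(c,.046,p,.085,.004); print("plate",np.round(r[0],1),r[1],r[2],med,"target",p*1000)
r,med,X=topshape(c,.068,p,.04,.004); print("block",np.round(r[0],1),r[1],r[2],med)
# puck: tips ~166 at 64mm; tip at z .014 
pick(env,(.4425,.0847),-100,.182,.083)
p=wall(.040,0); goplace(env,p,-109.7,.213); lower(env,p,.213)
shot(optics,"wrist","w6");shot(optics,"side","s6")
E
```

```text
low [ 0.4752 -0.3125  0.2229] [-3.   2.   5.2] 0.03266242455291596 21.9333
plate [ 475.8 -313.4] (140.19224548339844, 76.61756896972656) 70.30328369140625 0.046338713815451196 target [ 475.23382548 -312.53071337]
block [ 476.3 -313.6] (33.37598419189453, 39.59091567993164) 70.76280975341797 0.06843552715426693
down [0.4423 0.0847 0.1815] [0.6 1.  0.8]
grip 0.06247730331278848
lifted 0.0624404641270339 [ 1.3  0.4 -2.3] 27.7833
low [ 0.5553 -0.3412  0.2133] [-0.3  1.3  1.6] 0.06229234667789815 31.4167
```

View pics/w6.png

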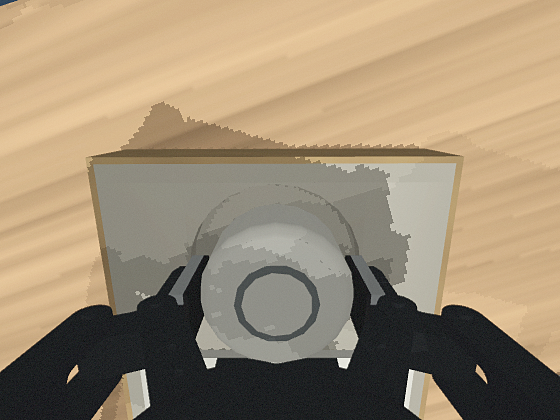

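View pics/w5.png

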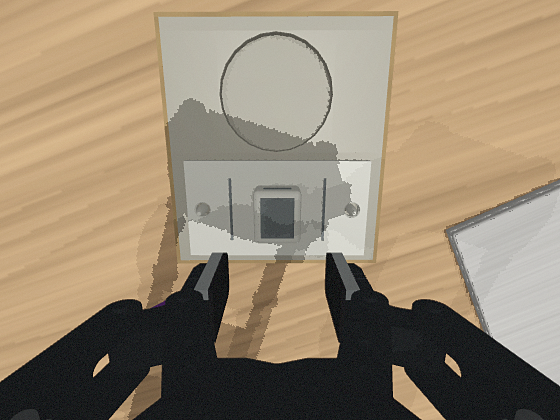

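Plate seated (top at 46.3 mm, centred within 1 mm). The puck is in its recess at about (277, 300), so I release it and go on to the brick.

```bash
python3 - <<'E'
from station import env,optics
from h import *
p=wall(.040,0); release(env,p,.082)
c=shot(optics,"wrist","w7"); r,med,X=topshape(c,.070,p,.05,.004); print("puck",np.round(r[0],1),r[1],med,"target",p*1000)
env.move_to([.67,-.0,.40],quat(np.radians(0)))
c=shot(optics,"wrist","w8")
r,med,X=topshape(c,.080,(.693,-.075),.05,.005); print("tower",np.round(r[0],1),r[1],med)
r,med,X=topshape(c,.032,(.680,.087),.06,.005); print("brick",np.round(r[0],1),r[1],r[2],med)
env.move_to([.68,-.03,.38],quat(np.radians(-90)))
c=shot(optics,"wrist","w9")
r,med,X=topshape(c,.080,(.693,-.075),.05,.005); print("tower",np.round(r[0],1),r[1],med)
print(env.current_time())
E
```

```text
puck [ 555.2 -342.1] (60.81172561645508, 60.78568649291992) 0.07041878724300071 target [ 555.25882179 -341.18381034]
tower [693.9 -73.8] (56.80074691772461, 57.017215728759766) 0.08012514541753374
brick [681.4  86.5] (43.50998306274414, 75.33938598632812) 30.117534637451172 0.03216250253235303
tower [695.2 -75.1] (56.67010498046875, 56.63649368286133) 0.0802165796991135
35.8167
```

View pics/w9.png

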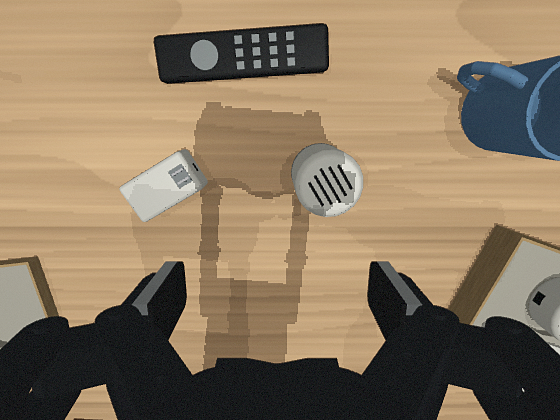

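View pics/w7.png

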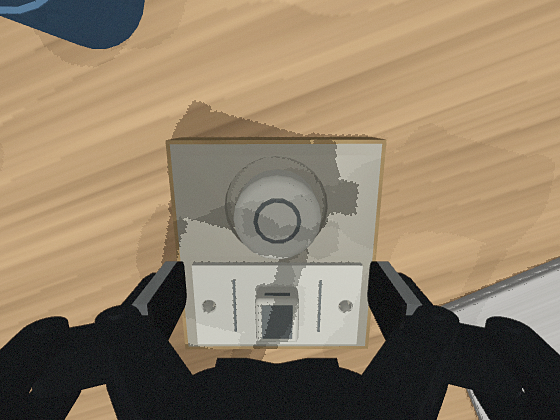

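```bash
python3 - <<'E'
from station import env,optics
from h import *
pick(env,(.681,.0867),30.1,.183,.065)
p=desk(0,.060); goplace(env,p,97.1,.190); lower(env,p,.190)
shot(optics,"wrist","w10")
release(env,p,.056)
c=shot(optics,"wrist","w11"); r,med,X=topshape(c,.038,p,.06,.004); print("brick",np.round(r[0],1),r[1],r[2],med,"target",p*1000)
pick(env,(.6945,-.0745),-5,.210,.083)
p=desk(0,-.051); goplace(env,p,7.1,.217); lower(env,p,.217)
shot(optics,"wrist","w12")
E
```

```text
down [0.6808 0.0867 0.1822] [0.2 0.  0.2]
grip 0.04315770173028573
lifted 0.04293080043367263 [ 0.3 -0.3 -3.6] 40.175
low [0.506  0.4063 0.1901] [ 0.1  0.3 -1.6] 0.04267215201765355 43.7083
brick [504.3 405.6] (73.9682388305664, 43.30495834350586) 7.145737171173096 0.038122857160431955 target [505.9839114  406.23991627]
down [ 0.6943 -0.0745  0.2093] [0.  1.2 1.1]
grip 0.05827019488132725
lifted 0.05807929954098894 [-1.   0.3 -3.8] 49.6417
low [0.5198 0.2961 0.2172] [-0.5  0.7 -2. ] 0.058646258671408866 53.1417
```

View pics/w12.png

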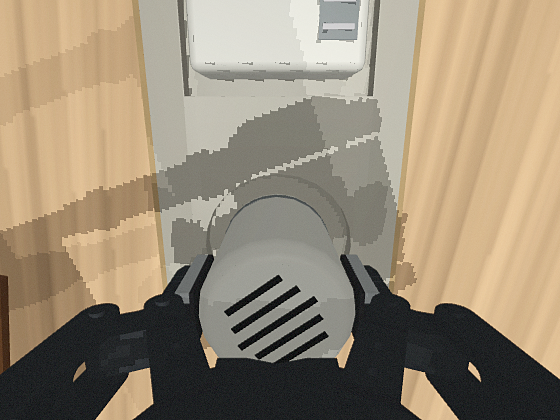

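View pics/w11.png

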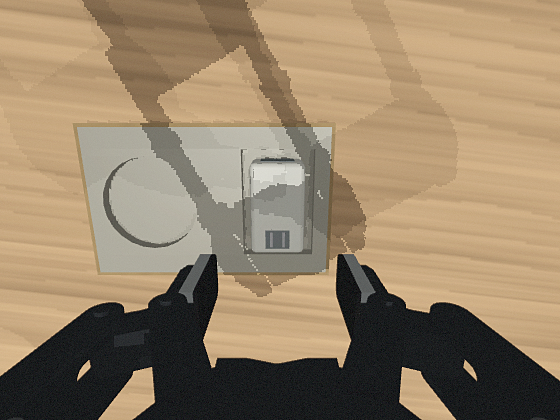

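The brick lies flat in its oblong recess (about (277, 205) in w11). In w12 the tower stands inside the round recess. I release the tower and check everything.

```bash
python3 - <<'E'
from station import env,optics
from h import *
p=desk(0,-.051); release(env,p,.078,hover=.42)
c=shot(optics,"wrist","w13"); r,med,X=topshape(c,.086,p,.05,.004); print("tower",np.round(r[0],1),r[1],med,"target",p*1000)
b=desk(0,.06); r,med,X=topshape(c,.038,b,.06,.004); print("brick",np.round(r[0],1),r[1],r[2],med,"t",b*1000)
env.move_to([.40,.15,.45],quat(0)); env.hold(.3)
for n in ("scene","side"):
    c=shot(optics,n,n+"F")
    for o,z,t,rad in [("block",.068,wall(-.045,0),.04),("plate",.046,wall(-.045,0),.085),("puck",.07,wall(.04,0),.05),("tower",.086,desk(0,-.051),.05),("brick",.038,desk(0,.06),.06),("mug",.091,(.7555,-.259),.06),("remote",.0175,(.807,.004),.1)]:
        try:
            r,med,X=topshape(c,z,t,rad,.004); print(n,o,(np.array(r[0])-np.array(t)*1000).round(1),np.round(r[1],0),round(float(med),4))
        except Exception as e: print(n,o,e)
print(env.current_time())
E
```

```text
tower [519.4 295.9] (56.33513641357422, 55.738059997558594) 0.08618618793190824 target [519.70367531 296.09107117]
brick [505.5 405.5] (75.19123077392578, 42.13291931152344) 7.127588272094727 0.03815319659448391 t [505.9839114  406.23991627]
scene block [1.2 4.5] [38. 40.] 0.0688
scene plate [-1.   5.3] [155.  87.] 0.0466
scene puck [0.3 5.7] [61. 62.] 0.0705
scene tower [1.8 1.2] [57. 56.] 0.0864
scene brick [1.7 1.6] [77. 44.] 0.0385
scene mug [1.6 1.4] [87. 80.] 0.0917
scene remote [1.9 2.8] [ 42. 165.] 0.0177
side block [-1.3 -0.9] [34. 40.] 0.068
side plate [ 0.1 -0.3] [144.  78.] 0.046
side puck [-3.1 -0.9] [61. 61.] 0.07
side tower [-1.5 -4.6] [55. 56.] 0.086
side brick [-2.8 -4.4] [74. 47.] 0.0379
side mug [ 0.  -2.2] [84. 81.] 0.0911
side remote [-2.9 -3.4] [ 44. 164.] 0.0169
56.4583
```

View pics/sideF.png

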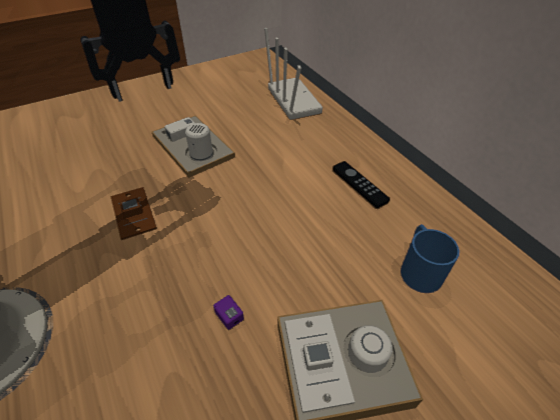

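View pics/sceneF.png

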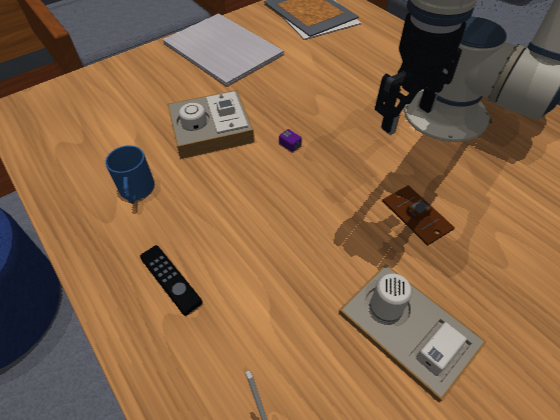

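Both views show all five items seated: plate and puck at side (320, 360) and (372, 347), tower and brick at scene (393, 295) and (443, 345). The mug and remote have not moved.

```bash
python3 - <<'E'
from station import env
env.finish_job(); print(env.current_time())
E
```

```text
the job is handed in; nothing more can be done
the job is handed in; nothing more can be done
```

I packed both Wi-Fi sets and handed the job in at about 56 s of the 120 s limit; handing in reports no verdict. The order was adapter, wall plate, puck, brick, tower.

**Wrist camera checks:**

| Item | Horizontal offset from target | Top height (expected) |
|---|---|---|
| Adapter, before the plate covered it | 0.6 mm | 32.2 mm (32) |
| Wall plate, on both pegs | 1 mm (raised block 1.5 mm) | 46.3 mm (46), square |
| Puck | 0.9 mm | 70.4 mm (70) |
| Tower | 0.4 mm | 86.2 mm (86) |
| Brick | 0.9 mm (1.8 mm just after release) | 38.2 mm (38) |

- **Bystanders:** the mug and remote are in the same place as in the first pictures. The purple adapter and the brown plate were not touched.
- **Disagreement:** the fixed scene and side cameras differ from the wrist camera by up to 6 mm. They already disagreed with each other by 4 to 8 mm before anything moved. I put this down to their calibration and relied on the wrist camera. The plate's 6 mm margin is the tightest, but the wrist camera and the heights put it flat on the deck and centred.
- **Not checked:** the adapter could not be seen again once the plate was over it.

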